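# Build a sieve stack on a lab shaker

### The job

Get the small sieve set ready for the next sample: stand the collecting pan in the middle of the shaker's platform, then seat the fine sieve (the shallow one) in it, then the coarse sieve (the tall one), and last the lid, each fully home in the one below, level and let go before the next is fetched. Set each piece down gently, do not drop it, and leave everything else on the bench where it is.

Things in the scene. Friction and masses are not known exactly. Their poses are not given: they have to be found in the camera images.
- pan: Collecting pan: round steel cup, plain smooth floor without mesh, open top, upright on the bench. Outside diameter 60 mm, height 30 mm, wall 2.5 mm (bore 55 mm), flat underside. Origin: centre of its underside, z up. 0.07 to 0.14 kg. Grip it across the outside.
- fine_sieve: Fine sieve (shallow): steel ring wall, outside diameter 60 mm, bore 55 mm, floor of dense brass mesh (3 mm pitch); height 32 mm. The lowest 8 mm is a spigot (45 mm wide at the underside, 50 at the shoulder) that enters the bore below until the shoulder rests on the rim. Upright. Origin: centre of the underside, z up; seated, 22 mm above the pan's. Grip the wall above the shoulder. 0.1 kg.
- coarse_sieve: Coarse sieve (tall): as the fine sieve, same diameters and the same 8 mm spigot, but total height 52 mm and a wide open brass wire grid (9 mm pitch) over dark, deep inside. Upright. Origin: centre of the spigot's underside, z up; seated, 24 mm above the fine sieve's. About 0.13 kg.
- lid: Lid: steel disc of 60 mm diameter, from 8 to 14 mm above the underside; below it the same 8 mm spigot; on top in the middle an upright black cylindrical knob, 18 mm in diameter, from 14 to 40 mm above the underside. Origin: centre of the spigot's underside, z up; seated, 44 mm above the coarse sieve's. About 0.09 kg. Grip it by the knob.
- shaker: Shaker, fixed: white housing 115 x 115 mm, 54 mm high, with a flat black rubber disc on top, the platform: 92 mm in diameter, its top 70 mm above the bench, over the housing's centre, with a dashed white circle of 68 mm diameter round the middle. The platform does not move. Origin: centre of the underside, at bench height; z up; yaw varies.
- tube_rack: Bystander, loose: white block of microtubes, 100 x 45 mm, 45 mm high. Origin: centre of its underside, x along its length.
- timer: Bystander, loose: flat white bench timer, 62 x 70 mm, 22 mm high. Origin: centre of its underside.
- spatula: Bystander, loose: steel bench spatula with a broad flat blade, about 170 mm long, lying along its x axis, under 30 mm high. Origin: about its middle, at bench height.
- bottle: Bystander, loose: amber bottle with a blue cap, 60 mm in diameter, 130 mm high, at the far side of the bench. Origin: centre of its underside.
- petri_stack: Bystander, loose: stack of three clear dishes (one piece), 90 mm in diameter, 45 mm high. Origin: centre of its underside.
There are look-alikes about, which are no part of the job. What is shaped like the lid but green is not meant.

How it is judged:
By the outcome, as a careful person would: the job done as asked, in the order asked, and still so for the second after the job is handed in, with the robot touching nothing.
It also fails if it takes over 104 s, if anything falls off the work surface, if the arm or the gripper's body presses on something with over 40 N, if the wrist force passes 120 N, or if a joint passes its speed limit or range.

### The arm

A 6-joint arm with a two-finger parallel gripper is mounted at the origin on the work surface. World frame = base frame: x ahead of the robot, y to its left, z up, the work surface at z = 0. Lengths are in m, angles in rad, forces in N, time in s.
With the tool pointing down it reaches from about 0.275 to 1 m from the base axis. Payload 8.4 kg.
Tool frame: the origin (TCP) lies at the very end of the fingers, on their centre line; the grasp point (between the pads) lies 19 mm behind it; z points along the fingers, y is the line along which they close (so a half turn about z gives the same grasp; the last joint's range is limited). The gripper opens to 85 mm and grips with 20 to 120 N. Pads are 22 mm wide; open, the fingers measure 114 mm over their backs; the gripper's body (76 mm by 85 mm) begins 54 mm behind the grasp point. The pads swing forward as they close: fully open they stand 13 mm farther back than shut.
Start: joints at [-1.166, 0.353, 1.633, -0, 1.155, -0.002], TCP at [0.247, -0.574, 0.231] pointing down, gripper open.
Joint ranges: [-2.63, 2.63], [-0.92, 2.1], [0.06, 2.66], [-1.3, 4.44], [0, 2.69], [-3.02, 3.02]. Speed limits (rad/s): [2.22, 2.22, 2.79, 3.14, 3.14, 3.14].

### API

Orientations are given as a rotation vector (axis times angle).
In Python, from cell import env gives the robot as it stands. Calls block until the motion is done:
- env.move_ptp(position, orientation): joint-space move of the TCP to a pose.
- env.servo_line(position, rotation=None, velocity=0.15): straight line of the TCP; rotation=None keeps the orientation; velocity is the mean speed in m/s.
- env.move_j(angles): joint-space move.
- env.gripper_open() and env.close(newtons=None): open the fingers fully, or close them until they stop; newtons is the grip in N (None keeps the last).
- env.dwell(seconds).
- env.ik(position, orientation): joint angles nearest the present ones, or None.
- env.observe(): the state.
- env.capture(name): name is "side" or "top" or "wrist"; returns a dict with "frame" (480x640x3 uint8, red, green, blue), "z_map" (480x640 float32, m along the optical axis (not along the pixel's ray), 0 where there is no reading), "intrinsics" (3x3 intrinsics, pixels), "k1" (the pictures are not rectified: a ray, as slopes to the right and down, at radius r is drawn at 1 + k1 r^2 times it, then the intrinsics apply), "camera_from_world" (4x4, takes a point from world to camera coordinates); the wrist camera has in their place "hand_eye" (4x4, takes a point from camera to tool coordinates, whose origin is the TCP and whose axes are the flange's). Camera axes: x right, y up, looking along -z (the intrinsics and any distortion apply to the point x, -y, -z); pixel columns grow to the right and rows downward; lengths in m; the calibration is good to about 2 mm. A picture is of the moment at which its call begins: read the wrist's pose just before it.
A pose or a line that the arm cannot do raises env.Unreachable and nothing moves.
- env.job_done(): hands the job in; it is judged then, once.
The state is a dict: "time_s": time; "qpos": joint angles; "qd": joint speeds; "tau": joint torques, N m; "tcp_pos": TCP position; "tcp_rot": TCP orientation; "ft_force": force on the tool from outside, world axes, zero at the start; "torque": the same for the moment, N m; "grip_width": finger opening in m; "grip_force": force on a finger pad.
Only numpy, scipy, OpenCV 4.12 (cv2) and the standard library are available. Lean on these libraries where they do the work, as an engineer would, in place of code of your own. Each camera call takes 0.05 s, during which the arm holds its last target. There are 200 camera calls.

## Working session

There is one attempt and no reset: what is moved stays moved. The work goes in short steps, each a Python script; the robot and the scene stay as the last script left them, time stands still between calls to the robot, and variables do not carry over. Pictures are saved under pics/ and viewed, at most 14 in all, crops included, and the job is handed in when it is done.

```bash
ls; mkdir -p pics
cat > h.py <<'E'
import numpy as np, cv2
from cell import env
from scipy.spatial.transform import Rotation as R
def save(n,im): cv2.imwrite(f'pics/{n}.png',cv2.cvtColor(np.ascontiguousarray(im),cv2.COLOR_RGB2BGR))
def cap(name):
    s=env.observe(); c=env.capture(name)
    if name=='wrist':
        T=np.eye(4); T[:3,:3]=R.from_rotvec(s['tcp_rot']).as_matrix(); T[:3,3]=s['tcp_pos']
        c['M']=T@c['hand_eye']
    else: c['M']=np.linalg.inv(c['camera_from_world'])
    return c
def slopes(c,uv):
    K=c['intrinsics']; uv=np.atleast_2d(uv).astype(float)
    d=np.c_[(uv[:,0]-K[0,2])/K[0,0],(uv[:,1]-K[1,2])/K[1,1]]; p=d.copy()
    for _ in range(20): p=d/(1+c['k1']*(p**2).sum(1,keepdims=True))
    return p
def on_plane(c,uv,z):
    p=slopes(c,uv); r=np.c_[p[:,0],-p[:,1],-np.ones(len(p))]@c['M'][:3,:3].T; o=c['M'][:3,3]
    return o+r*((z-o[2])/r[:,2])[:,None]
def cloud(c):
    v,u=np.mgrid[:480,:640]; p=slopes(c,np.c_[u.ravel(),v.ravel()]); d=c['z_map'].ravel()[:,None]
    P=np.c_[p[:,:1]*d,-p[:,1:]*d,-d]@c['M'][:3,:3].T+c['M'][:3,3]; P[d[:,0]==0]=np.nan
    return P.reshape(480,640,3)
E
python3 - <<'E'
from h import *
for n in ('top','side'):
    c=cap(n); save(n+'0',c['frame']); P=cloud(c)
    print(n,c['M'][:3,3].round(3),c['k1'],c['intrinsics'][0,0])
    if n=='top':
        m=(np.nan_to_num(P[...,2])>0.012).astype(np.uint8)
        k,l,st,ce=cv2.connectedComponentsWithStats(m)
        for i in range(1,k):
            if st[i,4]>60:
                q=P[l==i]; print(st[i],ce[i].round(0),np.nanmedian(q,0).round(3),np.nanpercentile(q[:,2],98).round(3))
E
```

```text
pics
top [0.454 0.034 1.414] -0.07034719979837871 609.5949214846515
[ 182   96  125   93 5247] [243. 142.] [0.828 0.225 0.014] 0.021
[ 445   96   97   90 8280] [493. 140.] [ 0.821 -0.35   0.06 ] 0.075
[379 162  29  32 713] [393. 177.] [ 0.727 -0.119  0.09 ] 0.132
[261 205  25  26 416] [273. 218.] [0.648 0.148 0.015] 0.043
[308 205  26  26 410] [321. 218.] [0.648 0.039 0.016] 0.043
[   0  217   68  108 7024] [ 32. 270.] [0.521 0.675 0.091] 0.113
[196 219  29  28 425] [210. 233.] [0.611 0.295 0.024] 0.056
[351 221  26  26 413] [363. 233.] [ 0.613 -0.059  0.015] 0.042
[417 222  27  26 335] [430. 235.] [ 0.611 -0.213  0.017] 0.035
[ 110  241   42   40 1319] [130. 261.] [0.545 0.473 0.044] 0.05
[ 585  248   55   63 2750] [613. 276.] [ 0.515 -0.616  0.063] 0.07
[509 262  37  17 286] [527. 270.] [ 0.529 -0.437  0.018] 0.023
[350 289  27  27 113] [363. 302.] [ 0.455 -0.06   0.029] 0.035
[257 294  47  28 896] [280. 308.] [0.441 0.13  0.039] 0.05
[ 154  298   61   58 2758] [184. 327.] [0.397 0.342 0.059] 0.075
[454 317  38  35 853] [472. 334.] [ 0.383 -0.307  0.02 ] 0.027
[613 414  27  29 565] [628. 428.] [ 0.23  -0.514  0.313] 0.35
[ 263  440  223   40 5124] [351. 465.] [ 0.21  -0.002  0.475] 0.717
side [-0.203  0.894  0.935] 0.0065135602701988935 531.4499812771883
```

View pics/top0.png

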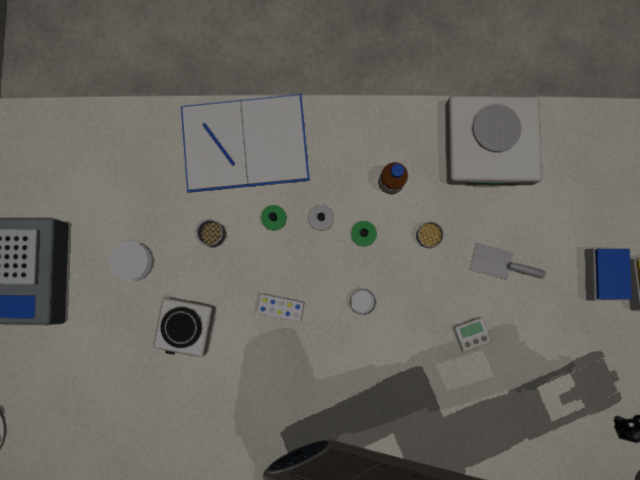

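View pics/side0.png

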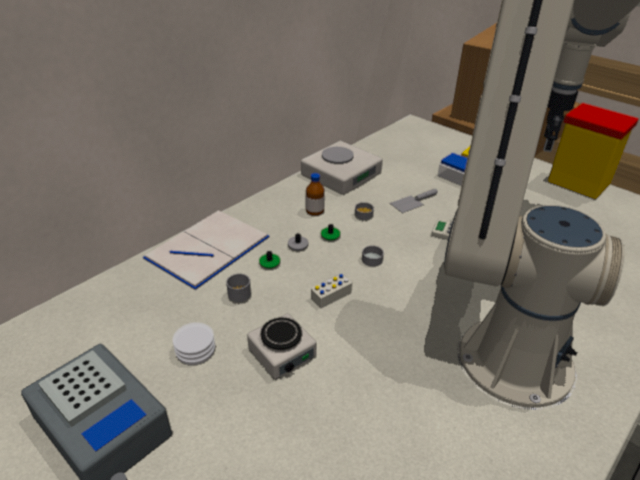

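The top view shows the shaker at (184,327) and the pan at (363,302). The coarse sieve is at (210,233) and is 56 mm tall by depth. The fine sieve is at (430,235), 35 mm tall. There are three lid shapes: grey at (321,218), and green at (273,218) and (363,233). The grey one is the lid. The round plate on the balance at (497,128) and the petri stack at (130,261) are not pieces. I'll confirm this in one enlarged crop.

Run:
```python
from h import *
c=cap('top'); f=c['frame']; P=cloud(c)
t=[]
for n,(u,v),h in [('pan',(363,302),.03),('fine',(430,235),.032),('coarse',(210,233),.052),('lid',(321,218),.04),('shaker',(182,327),.07)]:
    t.append(cv2.resize(f[v-22:v+22,u-22:u+22],(260,260),interpolation=cv2.INTER_CUBIC))
    print(n,on_plane(c,(u,v),h).round(4))
s=env.observe(); print(s['time_s'],R.from_rotvec(s['tcp_rot']).as_matrix().round(2)); 
t.append(np.zeros_like(t[0])); save('crop1',np.vstack([np.hstack(t[:3]),np.hstack(t[3:])]))
w=cap('wrist'); print(w['hand_eye'].round(3),w['intrinsics'].round(0),w['k1'])
```

```text
pan [[ 0.4549 -0.0573  0.03  ]]
fine [[ 0.6078 -0.2102  0.032 ]]
coarse [[0.6084 0.289  0.052 ]]
lid [[0.6448 0.0385 0.04  ]]
shaker [[0.3975 0.3442 0.07  ]]
0.15 [[ 0.92  0.4  -0.  ]
 [ 0.4  -0.92  0.  ]
 [ 0.   -0.   -1.  ]]
[[ 0.     0.95   0.312  0.08 ]
 [ 1.     0.    -0.001  0.001]
 [-0.001  0.312 -0.95  -0.142]
 [ 0.     0.     0.     1.   ]] [[399.   0. 319.]
 [  0. 399. 245.]
 [  0.   0.   1.]] -0.07638132552529381
```

View pics/crop1.png

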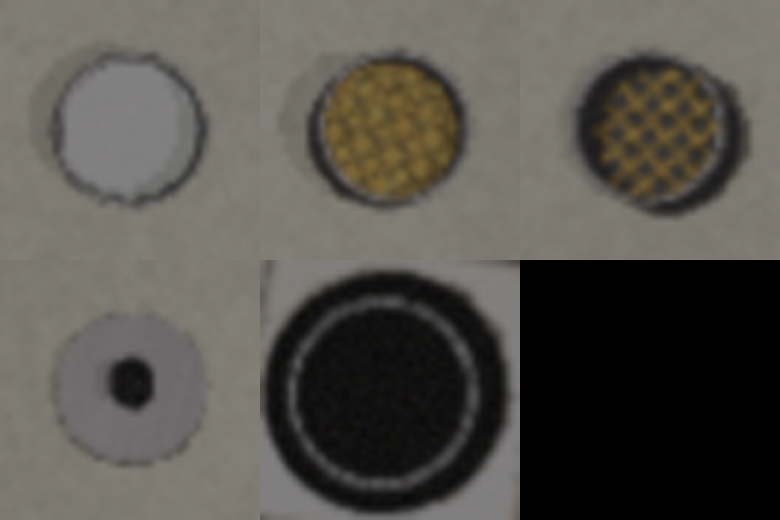

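The crops confirm the pieces: plain-floored pan, dense-mesh fine sieve, open-grid coarse sieve, grey lid with black knob, and the platform with its dashed circle. Next I'll take close wrist views of the platform and then the pan.

```bash
cat >> h.py <<'E'
ROT=R.from_matrix(np.array([[0,1,0],[1,0,0],[0,0,-1.]])).as_rotvec()
def circ(c,xy,h,band=(-.004,.005),rmax=.045):
    """circle (centre, radius) at world height h near xy: pixels by depth band, rays cast onto the plane"""
    P=cloud(c); m=(np.abs(P[...,2]-h-sum(band)/2)<(band[1]-band[0])/2)&(np.hypot(P[...,0]-xy[0],P[...,1]-xy[1])<rmax)
    m=cv2.morphologyEx(m.astype(np.uint8),cv2.MORPH_OPEN,np.ones((2,2)))
    v,u=np.nonzero(m); Q=on_plane(c,np.c_[u,v],h)[:,:2]
    ce,r=cv2.minEnclosingCircle((Q*1000).astype(np.float32)); 
    H=cv2.convexHull((Q*1000).astype(np.float32))[:,0]
    A=np.c_[2*H,np.ones(len(H))]; s=np.linalg.lstsq(A,(H**2).sum(1),rcond=None)[0]
    print('circ enc',np.round(ce,1),round(r,1),'fit',s[:2].round(1),round(float(np.sqrt(s[2]+s[:2]@s[:2])),1),'n',len(u),'z',np.median(P[m>0][:,2]).round(4))
    return s[:2]/1000
def look(xy,h,name,**k):
    env.move_ptp([xy[0],xy[1],h+.10],ROT); c=cap('wrist'); save(name,c['frame']); return circ(c,xy,h,**k)
E
python3 - <<'E'
from h import *
print(look((.3975,.3442),.07,'w_sh',rmax=.06))
p=look((.4549,-.0573),.03,'w_pan'); s=env.observe(); print(s['time_s'],s['qpos'].round(2),s['tcp_pos'])
save('w2',np.hstack([cv2.resize(cv2.imread(f'pics/{n}.png')[...,::-1],(400,300)) for n in('w_sh','w_pan')]))
E
```

```text
circ enc [398.8 346.2] 46.0 fit [398.7 346.2] 45.6 n 15326 z nan
[0.39865979 0.34617601]
circ enc [457.1 -59.2] 30.1 fit [457.  -59.2] 29.8 n 1220 z nan
5.0667 [-0.13  0.23  2.07  0.    0.84 -0.13] [ 0.45528413 -0.05654913  0.13014124]
```

View pics/w2.png

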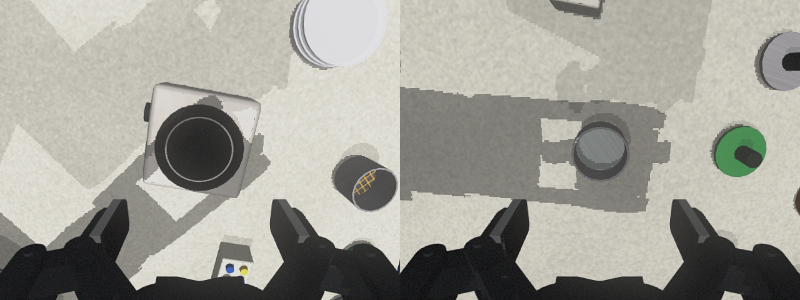

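The left half shows the platform disc centred at (200,148). The right half shows the pan centred at (600,152). The fitted radii, 45.6 and 29.8 mm, match the sizes given. Now I'll pick the pan.

```bash
cat >> h.py <<'E'
def st(tag):
    s=env.observe(); print(tag,'t',round(s['time_s'],1),'tcp',np.round(s['tcp_pos'],4),'w',round(s['grip_width'],4),'gf',np.round(s['grip_force'],1),'F',np.round(s['ft_force'],1)); return s
def pick(xy,z,N=40,lift=.1):
    env.servo_line([xy[0],xy[1],z+.06],velocity=.25); env.servo_line([xy[0],xy[1],z],velocity=.12)
    st('down'); env.close(N); st('grip'); env.servo_line([xy[0],xy[1],z+lift],velocity=.2); return st('lift')
def lower(xy,z,clear=.07,over=.005,dF=4):
    env.move_ptp([xy[0],xy[1],z+clear],ROT); env.servo_line([xy[0],xy[1],z+.012],velocity=.15)
    env.dwell(.15); f0=env.observe()['ft_force'][2]; zz=z+.012
    while zz>z-over:
        zz-=.001 ; env.servo_line([xy[0],xy[1],zz],velocity=.03); s=env.observe()
        if abs(s['ft_force'][2]-f0)>dF: break
    print('contact dz vs nominal mm',round((s['tcp_pos'][2]-z)*1000,1)); return st('low')
def release(xy,up=.08):
    env.gripper_open(); s=st('open'); env.servo_line([xy[0],xy[1],s['tcp_pos'][2]+up],velocity=.2)
E
python3 - <<'E'
from h import *
pick((.457,-.0592),.005)
E
```

```text
down t 6.1 tcp [ 0.4577 -0.0592  0.0058] w 0.0854 gf 0.0 F [-0.5  0.2  1.2]
grip t 6.5 tcp [ 0.4576 -0.0593  0.0063] w 0.0598 gf 39.8 F [-2.9  0.9 13.7]
lift t 7.2 tcp [ 0.4566 -0.0592  0.1046] w 0.0591 gf 43.3 F [ 0.3 -1.  -0.3]
```

Run:
```python
from h import *
xy=(.3987,.3462)
lower(xy,.076)
release(xy,.06)
p=look(xy,.10,'w_pl'); 
c=cap('wrist'); circ(c,xy,.07,rmax=.06)
st('end')
```

```text
contact dz vs nominal mm 0.4
low t 12.4 tcp [0.3988 0.3463 0.0764] w 0.0593 gf 43.8 F [-1.9 -1.3  5.4]
open t 12.8 tcp [0.3987 0.3462 0.0759] w 0.0854 gf 0.0 F [-0.5 -0.1 -0.2]
circ enc [399.5 346.4] 30.0 fit [399.6 346.4] 29.8 n 1226 z nan
circ enc [398.3 346.1] 46.0 fit [398.5 346.1] 45.7 n 9688 z nan
end t 13.7 tcp [0.3978 0.3455 0.1984] w 0.0857 gf 0.0 F [ 0.9 -1.5  0.1]
```

View pics/w_pl.png

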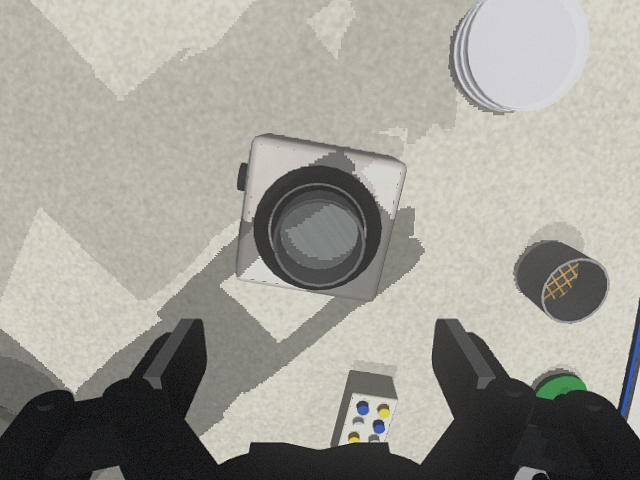

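The pan sits at about (319,235) in the picture, within about 1 mm of the platform centre, upright. Next is the fine sieve.

Run:
```python
from h import *
p=look((.6098,-.2120),.032,'w_fine'); print(p)
if np.hypot(p[0]-.6098,p[1]+.212)<.008:
    s=pick(p,.012,lift=.15)
    if s['grip_width']>.055:
        xy=(.3987,.3462)
        lower(xy,.07+.022+.0125,clear=.09)
```

```text
circ enc [ 611.5 -213.3] 30.0 fit [ 611.5 -213.2] 29.8 n 1203 z nan
[ 0.61146757 -0.21321933]
down t 16.9 tcp [ 0.612  -0.2134  0.0127] w 0.085 gf 0.0 F [0.7 0.8 0.9]
grip t 17.3 tcp [ 0.6122 -0.2135  0.0136] w 0.0584 gf 41.5 F [-2.6 -0.   8. ]
lift t 18.2 tcp [ 0.6107 -0.213   0.1609] w 0.0584 gf 43.1 F [ 0.  -0.2 -0.9]
contact dz vs nominal mm 1.0
low t 24.2 tcp [0.3988 0.3464 0.1055] w 0.0585 gf 44.3 F [-2.3 -3.1 13.1]
```

Run:
```python
from h import *
xy=(.3987,.3462)
release(xy,.06)
look(xy,.124,'w_pl2'); c=cap('wrist'); P=cloud(c)
m=(np.hypot(P[...,0]-.3995,P[...,1]-.3464)<.034)&(P[...,2]>.118)
q=P[m]; A=np.c_[q[:,:2]-[.3995,.3464],np.ones(len(q))]; print('rim plane',np.linalg.lstsq(A,q[:,2],rcond=None)[0].round(4))
p=look((.6104,.2920),.052,'w_coarse'); print(p); st('')
im=[cv2.resize(cv2.imread(f'pics/{n}.png')[...,::-1],(400,300)) for n in('w_pl2','w_coarse')]; save('w3',np.hstack(im))
```

```text
open t 24.6 tcp [0.3986 0.3461 0.1043] w 0.0855 gf 0.0 F [0.5 0.5 0.1]
circ enc [399.6 346.5] 30.1 fit [399.7 346.5] 29.8 n 1223 z nan
rim plane [8.0000e-04 3.2473e+00 2.4660e-01]
circ enc [611.9 289.6] 30.0 fit [612.  289.5] 29.8 n 1232 z nan
[0.6119502  0.28954347]
 t 26.4 tcp [0.6092 0.2927 0.1524] w 0.0853 gf 0.0 F [ 0.1 -0.8 -0.6]
```

View pics/w3.png

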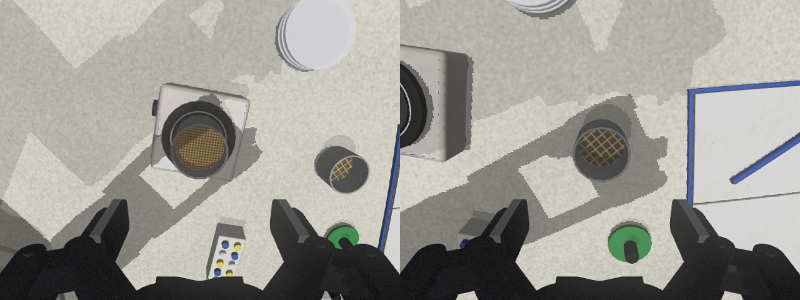

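The left half shows the fine sieve seated level and concentric (rim at 124 mm, radius 29.8 mm). The right half shows the coarse sieve at (601,150). I'll pick and place the coarse sieve.

Run:
```python
from h import *
s=pick((.6120,.2896),.022,lift=.16)
if s['grip_width']>.055:
    xy=(.3987,.3462)
    s=lower(xy,.07+.046+.0232,clear=.06)
    if abs(s['tcp_pos'][2]-.1392)<.002:
        release(xy,.07)
        look(xy,.168,'w_pl3')
        p=look((.6466,.0385),.014,'w_lid'); print(p); st('')
        im=[cv2.resize(cv2.imread(f'pics/{n}.png')[...,::-1],(400,300)) for n in('w_pl3','w_lid')]; save('w4',np.hstack(im))
```

```text
down t 27.5 tcp [0.6125 0.2899 0.0227] w 0.0853 gf 0.0 F [-0.3  0.2  0.5]
grip t 27.9 tcp [0.6127 0.2899 0.0235] w 0.0593 gf 42.3 F [-2.3 -1.4  6.7]
lift t 28.8 tcp [0.6112 0.2892 0.1807] w 0.059 gf 43.2 F [ 0.1  0.5 -2.2]
contact dz vs nominal mm 0.3
low t 33.3 tcp [0.3988 0.3463 0.1395] w 0.0595 gf 43.6 F [-0.5 -0.8  3.9]
open t 33.7 tcp [0.3987 0.3462 0.1391] w 0.0857 gf 0.0 F [-0.1  0.3  0.7]
circ enc [399.7 346. ] 30.0 fit [399.6 345.9] 29.8 n 1224 z nan
circ enc [651.8  36.9] 30.1 fit [651.6  36.9] 29.8 n 5467 z nan
[0.65156827 0.03686031]
 t 36.2 tcp [0.6466 0.0397 0.1146] w 0.0853 gf 0.0 F [ 0.6  0.9 -0.1]
```

View pics/w4.png

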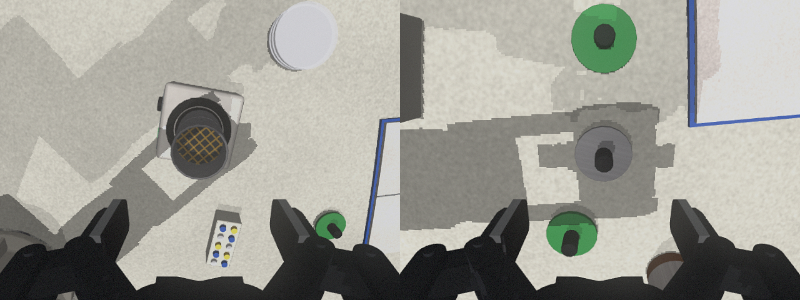

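The left half shows the coarse sieve seated, rim at 168 mm and centred. The right half shows the grey lid at (604,152) with its knob, between the two green ones. I'll pick the lid by the knob.

Run:
```python
from h import *
s=pick((.6516,.0369),.019,N=40,lift=.2)
if s['grip_width']>.014:
    xy=(.3987,.3462)
    s=lower(xy,.07+.090+.020,clear=.05,dF=3)
    c=cap('wrist'); save('w_lidlow',c['frame'])
```

```text
down t 37.2 tcp [0.6521 0.037  0.0196] w 0.0853 gf 0.0 F [ 0.1 -0.7  1. ]
grip t 37.8 tcp [0.6518 0.0369 0.0194] w 0.0165 gf 39.0 F [-1.   0.5  4.8]
lift t 39.0 tcp [0.6508 0.0368 0.2176] w 0.0164 gf 39.0 F [ 0.4 -0.5 -1.3]
contact dz vs nominal mm -0.7
low t 44.2 tcp [0.3988 0.3463 0.1793] w 0.0164 gf 39.2 F [-1.  -0.5  3.5]
```

View pics/w_lidlow.png

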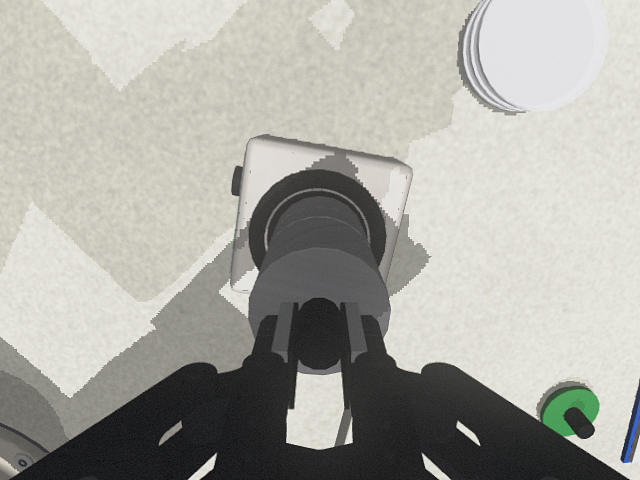

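The lid is on the column at about (319,310) with its contact height 0.1 mm from nominal, so it is home. I'll release it, back off and check.

Run:
```python
from h import *
xy=(.3987,.3462)
release(xy,.10)
look(xy,.174,'w_pl4')
env.move_ptp([.45,.05,.35],ROT); st('end')
c=cap('side'); f=c['frame']; save('side_end',cv2.resize(f[180:400,130:450],(800,550),interpolation=cv2.INTER_CUBIC))
circ(cap('top'),(.398,.345),.174);
```

```text
open t 45.0 tcp [0.3987 0.3462 0.179 ] w 0.0853 gf 0.0 F [ 0.3 -0.6  0.2]
circ enc [399.7 346.4] 30.0 fit [399.8 346.3] 29.8 n 5621 z nan
end t 47.1 tcp [0.45   0.0506 0.3497] w 0.0854 gf 0.0 F [-0.2  0.7 -0.7]
circ enc [397.5 345.2] 30.3 fit [396.2 345.2] 29.2 n 524 z nan
```

View pics/side_end.png

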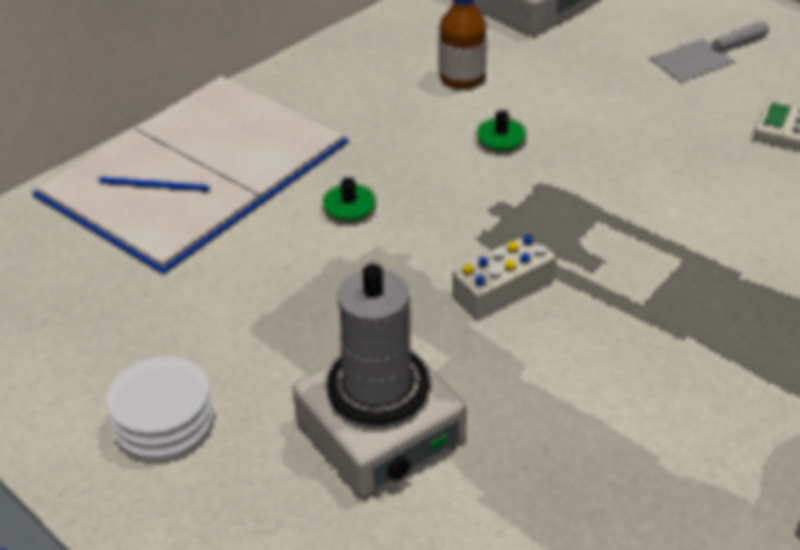

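The stack at (375,335) is straight and closed up, with the lid level. It stands in the middle of the platform, and the bystanders are where they were.

```bash
python3 -c "
from cell import env
print(env.job_done())"
```

```text
the job is handed in; nothing more can be done
None
```

The pan, fine sieve, coarse sieve and lid are stacked in that order on the middle of the shaker platform, each seated within about 0.2 mm of its nominal height and within about 1 mm of the platform's centre; I handed the job in at about 47 s.

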